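Weigh down the display stand and hold its hidden bolt head

ROBOT

A 7-joint arm with a two-finger parallel gripper is mounted at the origin on the work surface. World frame = base frame: x ahead of the robot, y to its left, z up, the work surface at z = 0. Lengths are in m, angles in rad, forces in N, time in s.
With the tool pointing down it reaches from about 0.4 to 0.85 m from the base axis. Payload 10.4 kg.
Tool frame: the origin (TCP) lies between the finger pads, 19 mm behind the fingertips; this is the grasp point; z points along the fingers, y is the line along which they close (so a half turn about z gives the same grasp; the last joint's range is limited). The gripper opens to 87 mm and grips with 3 to 60 N. Pads are 19 mm wide; open, the fingers measure 117 mm over their backs; the gripper's body (75 mm by 190 mm) begins 51 mm behind the grasp point.
Start: joints at [-1.321, 0.332, -0.065, 1.46, 0.022, 1.35, -0.088], TCP at [0.168, 0.602, 0.241] pointing down, gripper open.
Joint ranges: [-2.6, 2.6], [-0.5, 2.12], [-1.47, 1.34], [0.16, 2.42], [-1.27, 4.41], [0.06, 2.06], [-2.6, 2.6]. Speed limits (rad/s): [2.22, 2.22, 2.79, 2.79, 3.14, 3.14, 3.14].

INTERFACE

Orientations are given as a unit quaternion [x, y, z, w].
In Python, from bench import * gives the robot as it stands.
- The arm moves only by the tool play_rows, never from a script. Its argument "increments" is text: rows parted by semicolons, each of 7 numbers parted by spaces: the turn, a rotation vector about the tool's x, y, z in rad, then the shift along the tool's x, y, z in m, then the opening, from 0 (shut) to 1 (fully open). A call has 1 to 8 rows; each row is the pose to reach, as a shift and turn from the pose commanded when the call began, along the tool's axes at that moment; what a row does not reach only later rows make up. A row lasts 1/10 s, in which the tool goes at most 50 mm and 8.59 degrees, less where a joint would pass 70% of its speed; a pose out of reach is approached as far as the arm can. A call with a gripper value outside its range is refused whole. The fingers move at their own pace and stop on an object; "grip_force" is the grip in N (left out, the last holds). Time passes only in rows, so rows that repeat a pose let the fingers close. It gives the time, the measured TCP pose, the force, the opening and the grip force at its end, in the units of the state.
- read_state(): the state, without advancing time (a new reading comes with each control period).
- camera(name): name is "side" or "top"; returns a dict with "color" (400x640x3 uint8, red, green, blue), "fx", "fy", "cx", "cy" (pixels), "k1" (the pictures are not rectified: a ray, as slopes to the right and down, at radius r is drawn at 1 + k1 r^2 times it, then the intrinsics apply), "camera_from_world" (4x4, takes a point from world to camera coordinates). Camera axes: x right, y down, z forward; pixel columns grow to the right and rows downward; lengths in m; the calibration is good to about 2 mm. A picture is of the moment at which its call begins. There is no depth.
- close_job(): hands the job in; it is judged then, once.
The state is a dict: "time": time; "joint_positions": joint angles; "joint_vel": joint speeds; "joint_torque": joint torques, N m; "ee_pos": TCP position; "eef_rot": TCP orientation; "ft_force": force on the tool from outside, world axes, zero at the start; "torque": the same for the moment, N m; "width": finger opening in m; "grip_force": force on a finger pad.
Only numpy, scipy, OpenCV 4.12 (cv2) and the standard library are available. Lean on these libraries where they do the work, as an engineer would, in place of code of your own. Each camera call takes 0.05 s, during which the arm holds its last target. There are 200 camera calls.

TASK

The nut on this glass-display stand is about to be tightened. Weigh the stand's foot down first: stack the two loose lead cases squarely, one at a time and either one first, on the case already lying on the foot, so that they make one straight column of three. Then reach down into the narrow gap behind the steel bracket plate, grip the hidden bolt head firmly between the two fingers so that it cannot turn, and finish while still holding it, without letting go, with the column standing and the other things on the table left alone.

Things in the scene. Friction and masses are not known exactly. Their poses are not given: they have to be found in the camera images.
- stand: Immovable display stand. Origin: underside centre of its dark foot plate, 190 (x) x 300 (y) x 8 mm; z up, x from its wooden post towards its bracket plate, away from the robot within 0.25 rad. The lower case lies on the foot around y = -80 mm; post and bracket stand on the +y half. A thin rod with a hanging round glass reaches from the bracket to y = 250 mm, x = 34 mm, 142 mm high.
- gap (a point): Middle of the gap's open top, at x = 0, y = 80, z = 145 mm of the stand. The gap is 46 mm wide (stand x from -23 to 23 mm), between a wooden post 30 mm thick (on the robot's side) and a steel bracket plate 6 mm thick (far side). Both are 100 mm wide (y from 30 to 130 mm) with tops 145 mm above the table. The gap is open at the top and both ends; nothing but the bolt is in it
- bolt: The bolt. Origin: centre of its steel hex head, 25 mm straight below point gap. x is its level axis, along the stand's x. Head 24 mm across flats, 28 across corners, 14 thick (x from -7 to 7 mm); then a sleeve of 20 mm diameter up to the plate. At zero turn two flats face the stand's +y and -y; it starts within 0.25 rad of that and turns about x against 0.03 N m friction, with nut and spanner
- nut (a point): Centre of the nut on the plate's far side, 37 mm from the head's centre along the bolt's axis. A ring spanner on it hangs 79 mm down; both turn with the bolt. Neither need be touched
- base_case: The bottom case of the column, loose, lying on the stand's foot (underside 8 mm above the table). Closed wooden case 90 (x) x 56 (y) x 34 mm high with brass clasp; origin at the centre of its underside, z up. 0.4 to 0.85 kg.
- case_1: Loose closed wooden case of lead lying flat on the table to the right of the stand, same kind as the bottom case: 90 (x) x 56 (y) x 34 mm high, origin at the centre of its underside, z up; gripped across its 56 mm width. 0.4 to 0.85 kg.
- case_2: The other loose case, identical with case_1.
- tin: A bystander that must not be disturbed: round closed steel tin, 76 mm across, 38 mm high, lying among the cases; origin at the centre of its underside.
- spool: A bystander that must not be disturbed: dark steel spool, 64 mm across, 48 mm high, beyond the stand; origin at the centre of its underside.
- screwdriver: A bystander that must not be disturbed: screwdriver lying beyond the stand; origin in its middle, on the underside.
- flux_jar: A bystander that must not be disturbed: jar with steel cap, 60 mm across, 85 mm high, left of the stand; origin at the centre of its underside.
- roundel: A bystander that must not be disturbed: flat round glass with lead rim, 110 mm across, 7 mm thick, lying at the right near the robot; origin at the centre of its underside.
- lantern: A bystander that must not be disturbed: wooden lantern with glass sides, 120 x 120 mm, 202 mm high, at the right; origin at the centre of its underside.
There are look-alikes about, which are no part of the job. Leave any purple look-alike of the case_2 alone.

How it is judged:
By the outcome, as a careful person would: the job done as asked, in the order asked, and still so for the second after the job is handed in, while the arm keeps its last pose, push and grip.
It also fails if it takes over 67 s, if anything falls off the work surface, if the arm or the gripper's body presses on something with over 40 N, if the wrist force passes 120 N, or if a joint passes its speed limit or range.

## Working session

There is one attempt and no reset: what is moved stays moved. The work goes in short steps, Python scripts to look and compute and a tool call to move; the robot and the scene stay as the last step left them, time stands still between calls to the robot, and variables do not carry over. Pictures are saved under pics/ and viewed, at most 10 in all, crops included, and the job is handed in when it is done.

Besides the shell and the picture viewer there is one more tool, called after "Request:" as name(argument=value, ...), one argument or row to a line, values as JSON. play_rows: Moves the arm, as the interface text tells. Its arguments: {"type":"object","properties":{"increments":{"type":"string"},"grip_force":{"type":"number"}},"required":["increments"]}

```bash
ls; mkdir -p pics
python3 - <<'E'
from bench import *
import cv2,numpy as np
s=read_state();print(s)
for n in("side","top"):
    c=camera(n);cv2.imwrite(f"pics/{n}0.png",c["color"][:,:,::-1]);print(n,[c[k] for k in("fx","fy","cx","cy","k1")]);print(np.round(c["camera_from_world"],4).tolist())
E
```

```text
pics
{'time': 0.0, 'joint_positions': array([-1.3206223 ,  0.33290111, -0.06468357,  1.46094199,  0.02159923,
        1.34989502, -0.0885476 ]), 'joint_vel': array([-0.00066339,  0.000461  ,  0.0023476 , -0.00062977,  0.00061661,
       -0.00210598, -0.00075263]), 'joint_torque': array([ 4.00391482e-04, -6.23246098e+01,  2.47657788e-02, -3.89914405e+01,
       -6.13833801e-02,  3.95964843e-02,  1.81023993e-04]), 'ee_pos': array([0.16829402, 0.60154085, 0.2404353 ]), 'eef_rot': array([ 1.35985492e-01,  9.90710563e-01, -7.22300418e-04, -6.31856934e-05]), 'ft_force': array([-0.14931516, -0.13816025,  0.12002005]), 'torque': array([-0.0285715 , -0.01371129,  0.01617174]), 'grip_force': 0.0, 'width': 0.08716568272069156}
side [520.1143678036135, 520.1143678036135, 312.79160793921346, 189.87059305543448, -0.10065519326294138]
[[0.8669, -0.4984, -0.0107, -0.4485], [-0.3407, -0.5766, -0.7427, 0.2625], [0.364, 0.6474, -0.6696, 1.458], [0.0, 0.0, 0.0, 1.0]]
top [463.1533024126985, 463.1533024126985, 315.1495875908755, 199.5060085697367, 0.013151260322533567]
[[0.0173, -0.9998, -0.0016, 0.0199], [-0.9942, -0.017, -0.1064, 0.5431], [0.1064, 0.0034, -0.9943, 1.2227], [0.0, 0.0, 0.0, 1.0]]
```

View pics/side0.png

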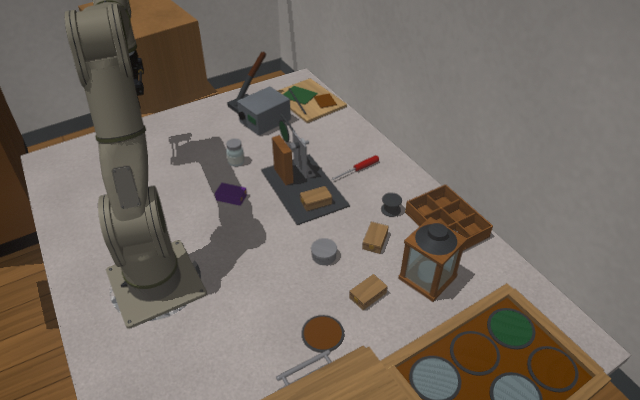

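View pics/top0.png

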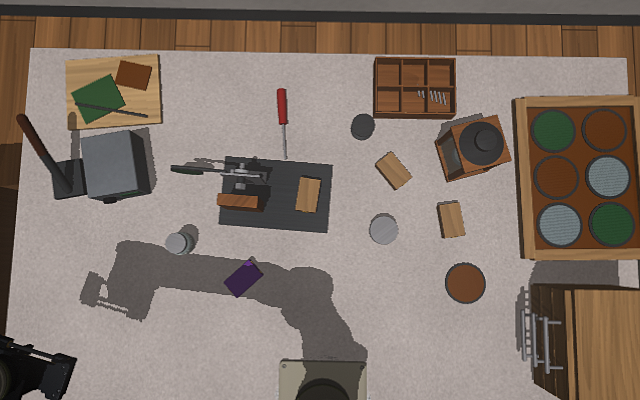

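The side view shows the base case near (316,198), loose cases at (375,237) and (368,291), and the tin at (323,251). In the top view these are at (308,194), (393,170), (451,219) and (384,229). The stand is around (275,195), and the purple decoy at (243,278) is to be left alone. Next I'll enlarge these areas.

```bash
cat > h.py <<'E'
from bench import *
import cv2,numpy as np
from scipy.spatial.transform import Rotation as R
def ray(c,uv):
    """pixel(s) -> camera centre, unit-z world directions"""
    K=np.array([[c["fx"],0,c["cx"]],[0,c["fy"],c["cy"]],[0,0,1.]])
    n=cv2.undistortPoints(np.array(uv,float).reshape(-1,1,2),K,np.array([c["k1"],0,0,0,0.]))[:,0]
    T=c["camera_from_world"];Rm=T[:3,:3];o=-Rm.T@T[:3,3]
    return o,np.c_[n,np.ones(len(n))]@Rm
def plane(c,uv,z):
    o,d=ray(c,uv);return o+d*((z-o[2])/d[:,2])[:,None]
def tri(c1,u1,c2,u2):
    P=[]
    for a,b in zip(np.reshape(u1,(-1,2)),np.reshape(u2,(-1,2))):
        A=np.zeros((3,3));v=np.zeros(3)
        for c,u in((c1,a),(c2,b)):
            o,d=ray(c,u);d=d[0]/np.linalg.norm(d[0]);M=np.eye(3)-np.outer(d,d);A+=M;v+=M@o
        P.append(np.linalg.solve(A,v))
    return np.array(P)
def proj(c,P):
    T=c["camera_from_world"];K=np.array([[c["fx"],0,c["cx"]],[0,c["fy"],c["cy"]],[0,0,1.]])
    return cv2.projectPoints(np.array(P,float).reshape(-1,1,3),cv2.Rodrigues(T[:3,:3])[0],T[:3,3],K,np.array([c["k1"],0,0,0,0.]))[0][:,0]
def crop(c,x,y,w,h,s):
    return cv2.resize(c["color"][y:y+h,x:x+w,::-1],None,fx=s,fy=s,interpolation=cv2.INTER_CUBIC)
E
python3 - <<'E'
from h import *
t=camera("top");s=camera("side")
a=crop(t,205,140,133,100,3);b=crop(t,360,140,133,100,3);c=crop(s,250,115,133,100,3);d=crop(s,300,215,133,100,3)
cv2.imwrite("pics/mos.png",np.vstack([np.hstack([a,b]),np.hstack([c,d])]))
E
```

```text
(no output)
```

View pics/mos.png

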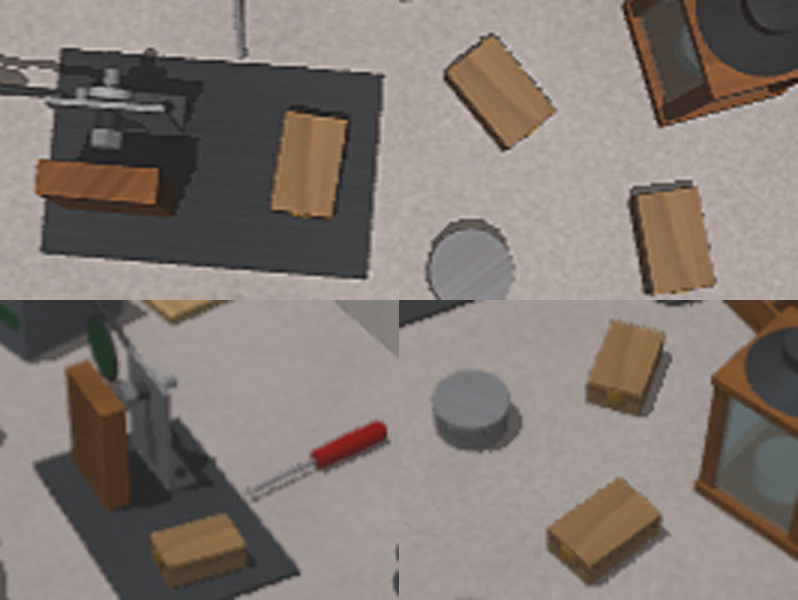

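The mosaic (3x) clearly shows the top faces of the three cases in both views. The stand's foot, post top and bracket are also visible, and the bolt head is between post and plate near top px (240,186). Next I'll measure the corners.

```bash
cat >> h.py <<'E'
def topface(c,seed,vmin,rad=28):
    """quadrilateral of the bright wooden face around a seed pixel, refined corners ordered by angle"""
    S=4;x,y=int(seed[0])-rad,int(seed[1])-rad
    im=cv2.resize(c["color"][y:y+2*rad,x:x+2*rad],None,fx=S,fy=S,interpolation=cv2.INTER_CUBIC)
    h=cv2.cvtColor(im,cv2.COLOR_RGB2HSV)
    m=((h[...,1]>70)&(h[...,2]>vmin)&(h[...,0]>8)&(h[...,0]<25)).astype(np.uint8)
    m=cv2.morphologyEx(cv2.morphologyEx(m,cv2.MORPH_CLOSE,np.ones((7,7))),cv2.MORPH_OPEN,np.ones((9,9)))
    n,l,st,ce=cv2.connectedComponentsWithStats(m)
    k=l[rad*S,rad*S] or 1+np.argmax(st[1:,4])
    ct=max(cv2.findContours((l==k).astype(np.uint8),0,cv2.CHAIN_APPROX_NONE)[0],key=cv2.contourArea)
    q=cv2.approxPolyN(ct,4,ensure_convex=True).reshape(-1,2).astype(float)
    # fit each side by a line to the middle of contour, intersect
    p=ct[:,0].astype(float);L=[]
    for i in range(4):
        a,b=q[i],q[(i+1)%4];d=(b-a);n_=np.linalg.norm(d);d/=n_
        t=(p-a)@d;e=np.abs((p-a)@[-d[1],d[0]])
        w=p[(t>.15*n_)&(t<.85*n_)&(e<8)]
        vx,vy,x0,y0=cv2.fitLine(w.astype(np.float32),cv2.DIST_HUBER,0,.01,.01).ravel();L.append(np.cross([x0,y0,1],[x0+vx,y0+vy,1]))
    Q=[]
    for i in range(4):
        z=np.cross(L[i-1],L[i]);Q.append(z[:2]/z[2])
    Q=(np.array(Q)+.5)/S-.5+[x,y]
    return Q, st[k,4]/S/S
E
python3 - <<'E'
from h import *
t=camera("top");s=camera("side")
for n,a,b in(("base",(308,190),(314,195)),("A",(393,170),(376,233)),("B",(451,219),(367,288))):
  for v in (120,):
    Q,ar=topface(t,a,v);q,ar2=topface(s,b,v)
    hs=cv2.cvtColor(s["color"],cv2.COLOR_RGB2HSV);ht=cv2.cvtColor(t["color"],cv2.COLOR_RGB2HSV)
    print(n,ht[a[1],a[0]],hs[b[1],b[0]],hs[b[1]+11,b[0]-4],ar,ar2)
    print(np.round(Q,1).tolist(),np.round(q,1).tolist())
    z=.042 if n=="base" else .034
    for P in(plane(t,Q,z),plane(s,q,z)):
        l=np.linalg.norm(np.roll(P,-1,0)-P,axis=1); e=(np.roll(P,-1,0)-P)[[np.argmax(l)]][0]
        print("  ctr",P.mean(0).round(4),"sides",l.round(3),"long ang",np.round(np.arctan(e[1]/e[0]),3))
    P=plane(s,q,z);ps=proj(t,P); idx=[np.argmin(np.linalg.norm(Q-p,axis=1)) for p in ps]
    print("  tri",idx,tri(t,Q[idx],s,q).round(4).tolist())
E
```

```text
base [ 15 118 151] [ 17 123 139] [ 15 108  80] 659.6875 302.8125
[[319.9, 179.8], [314.9, 211.7], [294.8, 210.0], [300.2, 177.0]] [[331.4, 196.0], [305.6, 203.1], [299.9, 193.1], [324.4, 186.0]]
  ctr [0.5542 0.05   0.042 ] sides [0.087 0.054 0.09  0.053] long ang -0.141
  ctr [0.5549 0.0479 0.042 ] sides [0.088 0.051 0.086 0.053] long ang -0.149
  tri [np.int64(0), np.int64(1), np.int64(2), np.int64(3)] [[0.5955, 0.0173, 0.0404], [0.5086, 0.0293, 0.0413], [0.5146, 0.0821, 0.0395], [0.6018, 0.0704, 0.04]]
A [ 15 113 135] [ 17 122 140] [ 16 119 111] 649.875 391.5625
[[411.6, 176.6], [396.8, 189.2], [375.8, 163.6], [391.0, 151.2]] [[387.7, 225.6], [380.1, 246.0], [362.5, 241.5], [370.8, 221.3]]
  ctr [ 0.6258 -0.1823  0.034 ] sides [0.053 0.09  0.054 0.089] long ang 0.689
  ctr [ 0.6269 -0.1835  0.034 ] sides [0.088 0.053 0.088 0.053] long ang 0.686
  tri [np.int64(3), np.int64(0), np.int64(1), np.int64(2)] [[0.6783, -0.175, 0.0326], [0.6097, -0.2309, 0.0332], [0.5747, -0.1909, 0.0343], [0.6439, -0.1341, 0.0328]]
B [ 15 111 135] [ 16 121 133] [ 16 123 137] 675.3125 528.5625
[[464.8, 234.7], [444.8, 237.7], [439.2, 205.1], [458.7, 201.9]] [[386.9, 285.6], [363.1, 302.8], [349.4, 290.3], [373.0, 273.6]]
  ctr [ 0.4938 -0.3373  0.034 ] sides [0.054 0.088 0.053 0.089] long ang 0.165
  ctr [ 0.4949 -0.3394  0.034 ] sides [0.088 0.053 0.088 0.054] long ang 0.168
  tri [np.int64(3), np.int64(0), np.int64(1), np.int64(2)] [[0.5433, -0.3574, 0.0319], [0.4555, -0.3719, 0.0328], [0.4467, -0.3189, 0.0323], [0.5336, -0.3046, 0.033]]
```

Run:
```python
from h import *
t=camera("top");s=camera("side")
def quad(P):
    P=np.array(P);l=np.linalg.norm(np.roll(P,-1,0)-P,axis=1);return P.mean(0).round(4),l.round(3)
# foot: dark mask hull in both views
for c,roi in((t,(215,150,125,90)),(s,(255,140,100,85))):
    x,y,w,h=roi;im=cv2.resize(c["color"][y:y+h,x:x+w],None,fx=4,fy=4,interpolation=cv2.INTER_CUBIC)
    hv=cv2.cvtColor(im,cv2.COLOR_RGB2HSV);m=(hv[...,2]<100).astype(np.uint8)
    m=cv2.morphologyEx(m,cv2.MORPH_OPEN,np.ones((17,17)))
    ct=max(cv2.findContours(m,0,cv2.CHAIN_APPROX_NONE)[0],key=cv2.contourArea)
    q=(cv2.approxPolyN(cv2.convexHull(ct),4,ensure_convex=True).reshape(-1,2)+.5)/4-.5+[x,y]
    P=plane(c,q,.008);print(q.round(1).tolist(),quad(P));print(P.round(4).tolist(),[np.round(np.arctan2(*(np.roll(P,-1,0)-P)[i,1::-1]),3) for i in range(4)])
# orientation of post top edges (z .145), from mosaic eyeball
print("post",plane(t,[(217.5,193.5),(260,195.5),(258.5,208),(217.5,204)],.145).round(4).tolist())
print("boltpix",plane(t,[(240,187)],.12).round(4))
print("lantern base",plane(s,[(402,281),(433,297),(459,266)],0).round(4).tolist())
print("lantern top roof",plane(t,[(437,153),(448,181),(510,160),(492,117)],.15).round(4).tolist())
print("tin",plane(t,[(384,229)],.038).round(3),"spool",plane(t,[(362.5,126)],.048).round(3), "roundel",plane(t,[(465,283)],.007).round(3))
cv2.imwrite("pics/gap.png",np.hstack([crop(t,212,150,70,70,5),crop(s,265,130,70,70,5)]))
```

```text
[[332.6, 164.1], [326.9, 233.1], [217.9, 223.9], [224.9, 154.9]] (array([0.559 , 0.1386, 0.008 ]), array([0.191, 0.299, 0.192, 0.3  ]))
[[0.6443, -0.0174, 0.008], [0.4533, -0.0042, 0.008], [0.4734, 0.2939, 0.008], [0.6652, 0.282, 0.008]] [np.float64(3.073), np.float64(1.503), np.float64(-0.062), np.float64(-1.641)]
[[350.6, 206.1], [296.4, 225.1], [247.1, 149.9], [299.4, 138.1]] (array([0.5632, 0.1897, 0.008 ]), array([0.191, 0.428, 0.202, 0.407]))
[[0.643, -0.0255, 0.008], [0.4522, -0.0115, 0.008], [0.4794, 0.4152, 0.008], [0.6782, 0.3804, 0.008]] [np.float64(3.068), np.float64(1.507), np.float64(-0.173), np.float64(-1.657)]
post [[0.5409, 0.2687, 0.145], [0.5378, 0.1643, 0.145], [0.507, 0.167, 0.145], [0.5151, 0.2676, 0.145]]
boltpix [[0.5613 0.2182 0.12  ]]
lantern base [[0.6068, -0.3477, 0.0], [0.6467, -0.4359, 0.0], [0.7821, -0.3891, 0.0]]
lantern top roof [[0.65, -0.2692, 0.15], [0.5808, -0.2953, 0.15], [0.6354, -0.4477, 0.15], [0.7429, -0.4061, 0.15]]
tin [[ 0.466 -0.155  0.038]] spool [[ 0.743 -0.095  0.048]] roundel [[ 0.326 -0.378  0.007]]
```

View pics/gap.png

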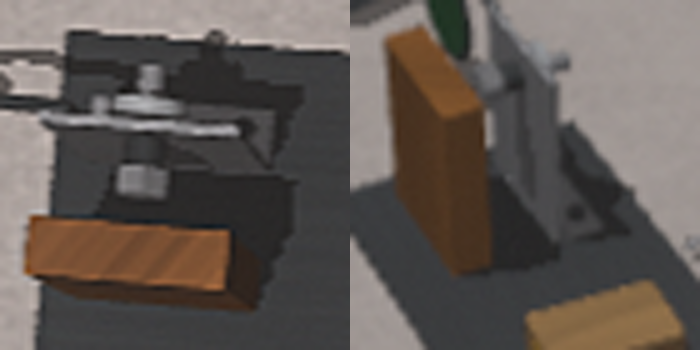

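The bolt head shows between post and plate near top px (240,186). The stand fits centre (0.5595, 0.138) with yaw -0.067. I'll add a move helper, read the head's shading for its turn, and plan the first move above case A.

```bash
cat >> h.py <<'E'
def to(x,y,z,yaw,tilt=0):
    """increment from the measured pose; yaw = world angle of the tool's y, tilt about stand x-like (tool x)"""
    s=read_state();Rc=R.from_quat(s["eef_rot"])
    M=np.array([[-np.sin(yaw),np.cos(yaw),0],[np.cos(yaw),np.sin(yaw),0],[0,0,-1.]]).T
    Rt=R.from_matrix(M)*R.from_rotvec([tilt,0,0])
    print("t %.2f"%s["time"],"pos",s["ee_pos"].round(4),"w %.4f"%s["width"],"F",s["ft_force"].round(1),"grip %.1f"%s["grip_force"],"j7 %.2f"%s["joint_positions"][6])
    print("turn",(Rc.inv()*Rt).as_rotvec().round(4),"shift",Rc.inv().apply(np.array([x,y,z])-s["ee_pos"]).round(4))
E
python3 - <<'E'
from h import *
t=camera("top");g=cv2.cvtColor(t["color"],cv2.COLOR_RGB2GRAY)
print(g[180:193,233:249])
for x in(7,-7): 
  for y in(-14,-7,0,7,14):
    zz=.12+np.sqrt(max(0,.014**2-(y/1000)**2))
    a=-.067;X=.559+np.cos(a)*x/1000-np.sin(a)*(.08+y/1000);Y=.1386+np.sin(a)*x/1000+np.cos(a)*(.08+y/1000)
    print(x,y,proj(t,[X,Y,zz]).round(1))
to(.6263,-.183,.24,-.883)
E
```

```text
[[ 63  63  64  59  51  57  58  61  60  53  48  44  48  51  50  47]
 [ 63  63  63  58  50  54  57  60  58  53  45  42  46  49  49  49]
 [ 64  63  60  49  36  46  51  52  52  46  41  43  53  48  47  47]
 [ 63  51  65 117 134 132 134 117  85  83  62  48  54  54  65  69]
 [ 63  50  78 127 122 119 122 113  96 101 105 101  74  37  39  40]
 [ 55  31  79 127 120 119 117 108  96  98 100  96  68  36  42  42]
 [ 55  41  87 128 123 122 120 110  98  99 100  98  71  36  42  41]
 [ 55  44  90 133 128 126 123 111  99  99 101  91  55  38  42  41]
 [ 40  39  68  97  92  93  97  95  96 106 107  94  57  38  41  42]
 [ 39  40  39  44  49  57  62  65  61  66  77  72  47  38  40  42]
 [ 42  43  42  40  39  38  38  36  35  38  37  38  40  42  42  41]
 [ 43  41  44  44  42  41  42  42  41  41  40  40  42  41  41  41]
 [ 41  43  42  44  42  43  42  42  43  42  41  42  42  42  42  41]]
7 -14 [[245.8 183.5]]
7 -7 [[242.3 182.6]]
7 0 [[239.3 182.2]]
7 7 [[236.7 182.1]]
7 14 [[234.7 182.6]]
-7 -14 [[245.2 189. ]]
-7 -7 [[241.7 188.1]]
-7 0 [[238.8 187.8]]
-7 7 [[236.1 187.7]]
-7 14 [[234.1 188.1]]
t 0.45 pos [0.1684 0.6019 0.2412] w 0.0872 F [-0.4 -0.1  0.5] grip 0.0 j7 -0.09
turn [-0.000e+00  1.000e-04  2.181e+00] shift [-0.6525 -0.6325  0.0012]
```

Run:
```python
from h import *
from scipy.optimize import least_squares
t=camera("top")
def f(p):
    phi,dy=p;a=-.067;C=[]
    for k in range(6):
        th=phi+k*np.pi/3;y=.08+dy-.014*np.sin(th);z=.12+.014*np.cos(th);x=-.001
        C.append([.559+np.cos(a)*x-np.sin(a)*y,.1386+np.sin(a)*x+np.cos(a)*y,z])
    u=proj(t,C)[:,0];return np.array([u.min(),u[0],u.max()])
for d in([235.1,240.,245.05],[235.1,239.7,245.05],[235.1,240.3,245.05],[235.1,240.,244.8],[234.8,240,245.05]):
    best=min((least_squares(lambda p:f(p)-d,[s,0],x_scale=[.1,.001]) for s in(-.15,0,.15)),key=lambda r:r.cost);print(d,best.x.round(4),(f(best.x)-d).round(2))
to(.6263,-.183,.24,-.883)
```

```text
[235.1, 240.0, 245.05] [ 0.1347 -0.0005] [ 0.05 -0.03 -0.02]
[235.1, 239.7, 245.05] [ 0.1022 -0.0004] [-0.08  0.05  0.03]
[235.1, 240.3, 245.05] [ 0.2038 -0.0003] [-0.   -0.01  0.01]
[235.1, 240.0, 244.8] [ 0.1727 -0.    ] [-0.04 -0.01  0.05]
[234.8, 240, 245.05] [ 0.1287 -0.0003] [ 0.24 -0.15 -0.09]
t 0.50 pos [0.1684 0.6019 0.2412] w 0.0872 F [-0.   0.7 -0.1] grip 0.0 j7 -0.09
turn [ 0.     -0.      2.1809] shift [-0.6525 -0.6324  0.0012]
```

Request:
play_rows(
  increments="0 0 1.0 -0.326 -0.316 0 1; 0 0 1.0 -0.326 -0.316 0 1; 0 0 1.0 -0.326 -0.316 0 1; 0 0 1.0 -0.326 -0.316 0 1; 0 0 1.0 -0.326 -0.316 0 1; 0 0 1.0 -0.326 -0.316 0 1; 0 0 1.0 -0.326 -0.316 0 1; 0 0 1.0 -0.326 -0.316 0 1",
)

```text
time: 1.3
ee_pos: [0.3706, 0.2545, 0.2416]
eef_rot: [0.596, 0.803, 0.001, -0.0]
ft_force: [1.4, 0.4, 0.7]
width: 0.0871
grip_force: 0.0
```

```bash
python3 -c "
from h import *
to(.6263,-.183,.24,-.883)"
```

```text
t 1.30 pos [0.3706 0.2545 0.2416] w 0.0871 F [1.4 0.4 0.7] grip 0.0 j7 -0.43
turn [ 1.0000e-04 -1.2000e-03  1.1773e+00] shift [-0.4929  0.1177  0.0012]
```

Request:
play_rows(
  increments="0 0 1.17 -0.49 0.118 0.0 1; 0 0 1.17 -0.49 0.118 0.0 1; 0 0 1.17 -0.49 0.118 0.0 1; 0 0 1.17 -0.49 0.118 0.0 1; 0 0 1.17 -0.49 0.118 0.0 1; 0 0 1.17 -0.49 0.118 0.0 1; 0 0 1.17 -0.49 0.118 0.0 1; 0 0 1.17 -0.49 0.118 0.0 1",
)

```text
time: 2.1
ee_pos: [0.5746, -0.0895, 0.2416]
eef_rot: [0.94, 0.34, 0.001, 0.0]
ft_force: [0.8, -0.0, 0.6]
width: 0.087
grip_force: 0.0
```

```bash
python3 -c "
from h import *
to(.6263,-.183,.15,-.883)"
```

```text
t 2.10 pos [ 0.5746 -0.0895  0.2416] w 0.0870 F [ 0.8 -0.   0.6] grip 0.0 j7 -0.65
turn [ 0.0005 -0.0011  0.0059] shift [-0.0201  0.1049  0.0917]
```

Request:
play_rows(
  increments="0 0 0.006 -0.015 0.08 0.02 1; 0 0 0.006 -0.02 0.105 0.05 1; 0 0 0.006 -0.02 0.105 0.09 1; 0 0 0.006 -0.02 0.105 0.09 1; 0 0 0.006 -0.02 0.105 0.09 1; 0 0 0.006 -0.02 0.105 0.09 1",
)

```text
time: 2.7
ee_pos: [0.6268, -0.1802, 0.1533]
eef_rot: [0.94, 0.34, 0.001, 0.0]
ft_force: [-0.1, -0.8, 0.2]
width: 0.0869
grip_force: 0.0
```

```bash
python3 -c "
from h import *
to(.6263,-.183,.024,-.883)"
```

```text
t 2.70 pos [ 0.6268 -0.1802  0.1533] w 0.0869 F [-0.1 -0.8  0.2] grip 0.0 j7 -0.42
turn [ 0.0014 -0.0021  0.0062] shift [-0.0024  0.0016  0.1293]
```

Request:
play_rows(
  increments="0 0 0.006 -0.0024 0.0016 0.03 1; 0 0 0.006 -0.0024 0.0016 0.06 1; 0 0 0.006 -0.0024 0.0016 0.09 1; 0 0 0.006 -0.0024 0.0016 0.115 1; 0 0 0.006 -0.0024 0.0016 0.115 1; 0 0 0.006 -0.0024 0.0016 0.115 1; 0 0 0.006 -0.0024 0.0016 0.115 1",
)

```text
time: 3.4
ee_pos: [0.6267, -0.1838, 0.039]
eef_rot: [0.941, 0.337, 0.002, 0.001]
ft_force: [-0.2, -0.1, 0.8]
width: 0.0868
grip_force: 0.0
```

```bash
python3 -c "
from h import *
to(.6263,-.183,.024,-.883)"
```

```text
t 3.40 pos [ 0.6267 -0.1838  0.039 ] w 0.0868 F [-0.2 -0.1  0.8] grip 0.0 j7 -0.37
turn [ 0.0026 -0.0027 -0.0003] shift [ 0.0002 -0.0009  0.015 ]
```

Request:
play_rows(
  increments="0.002 -0.002 0 0 -0.001 0.008 1; 0.002 -0.002 0 0 -0.001 0.015 1; 0.002 -0.002 0 0 -0.001 0.015 1; 0.002 -0.002 0 0 -0.001 0.015 0.5; 0.002 -0.002 0 0 -0.001 0.015 0.5; 0.002 -0.002 0 0 -0.001 0.015 0.5; 0.002 -0.002 0 0 -0.001 0.015 0.5; 0.002 -0.002 0 0 -0.001 0.015 0.5",
  grip_force=40,
)

```text
time: 4.2
ee_pos: [0.6247, -0.1834, 0.0214]
eef_rot: [0.942, 0.337, -0.001, -0.0]
ft_force: [1.1, -0.3, -0.1]
width: 0.0558
grip_force: 40.0
```

Request:
play_rows(
  increments="0 0 0 0 0 -0.01 0.5; 0 0 0 0 0 -0.03 0.5; 0 0 0 0 0 -0.06 0.5; 0 0 0 0 0 -0.09 0.5; 0 0 0 0 0 -0.12 0.5; 0 0 0 0 0 -0.14 0.5; 0 0 0 0 0 -0.15 0.5; 0 0 0 0 0 -0.15 0.5",
)

```text
time: 5.0
ee_pos: [0.6251, -0.1832, 0.1723]
eef_rot: [0.942, 0.337, -0.001, -0.0]
ft_force: [0.1, -0.4, -5.6]
width: 0.0557
grip_force: 40.0
```

```bash
python3 -c "
from h import *
to(.5531,.0492,.17,-1.716)"
```

```text
t 5.00 pos [ 0.6251 -0.1832  0.1723] w 0.0557 F [ 0.1 -0.4 -5.6] grip 40.0 j7 -0.43
turn [-8.000e-04  1.300e-03  8.319e-01] shift [ 0.0916 -0.2254  0.0024]
```

Request:
play_rows(
  increments="0 0 0.1 0.01 -0.025 0 0.5; 0 0 0.21 0.024 -0.058 0 0.5; 0 0 0.33 0.038 -0.092 0 0.5; 0 0 0.46 0.052 -0.127 0 0.5; 0 0 0.59 0.066 -0.163 0 0.5; 0 0 0.71 0.08 -0.195 0 0.5; 0 0 0.8 0.089 -0.218 0 0.5; 0 0 0.832 0.0916 -0.2254 0 0.5",
)

```text
time: 5.8
ee_pos: [0.5509, 0.0531, 0.1698]
eef_rot: [0.997, -0.072, -0.003, -0.0]
ft_force: [-0.5, -0.5, -5.0]
width: 0.0556
grip_force: 40.0
```

Request:
play_rows(
  increments="0 0 0 0 0 0 0.5; 0 0 0 0 0 0 0.5; 0 0 0 0 0 0 0.5",
)

```text
time: 6.1
ee_pos: [0.5527, 0.048, 0.1711]
eef_rot: [0.997, -0.073, -0.002, 0.0]
ft_force: [-1.2, -0.4, -5.1]
width: 0.0553
grip_force: 40.0
```

Run:
```python
from h import *
to(.5531,.0492,.11,-1.716)
t=camera("top");s=camera("side")
cv2.imwrite("pics/held.png",np.hstack([crop(t,260,150,90,90,4),crop(s,270,140,90,90,4)]))
```

```text
t 6.10 pos [0.5527 0.048  0.1711] w 0.0553 F [-1.2 -0.4 -5.1] grip 40.0 j7 -1.67
turn [ 0.0008  0.0031 -0.0008] shift [ 0.0004 -0.0013  0.0611]
```

View pics/held.png

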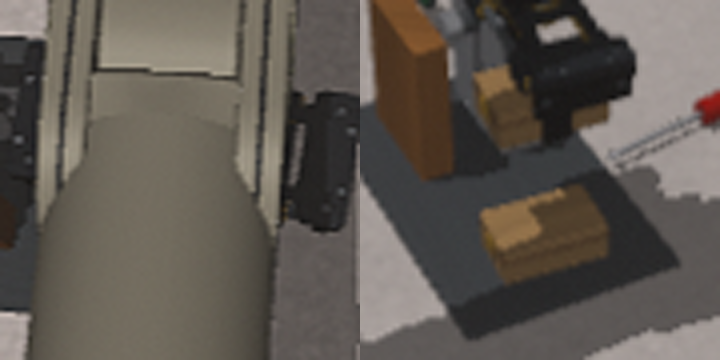

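The side view shows the case held level above the base, with the base undisturbed. The gripper body stays clear of the post. Descending.

Request:
play_rows(
  increments="0.001 0.003 0 0.0004 -0.0013 0.02 0.5; 0.001 0.003 0 0.0004 -0.0013 0.045 0.5; 0.001 0.003 0 0.0004 -0.0013 0.07 0.5; 0.001 0.003 0 0.0004 -0.0013 0.09 0.5; 0.001 0.003 0 0.0004 -0.0013 0.097 0.5; 0.001 0.003 0 0.0004 -0.0013 0.101 0.5; 0.001 0.003 0 0.0004 -0.0013 0.101 0.5; 0.001 0.003 0 0.0004 -0.0013 0.101 0.5",
)

```text
time: 7.0
ee_pos: [0.5538, 0.0505, 0.0714]
eef_rot: [0.997, -0.073, 0.001, -0.001]
ft_force: [-0.2, 0.2, -4.8]
width: 0.056
grip_force: 40.0
```

Run:
```python
from h import *
to(.5531,.0492,.0634,-1.716)
```

```text
t 7.00 pos [0.5538 0.0505 0.0714] w 0.0560 F [-0.2  0.2 -4.8] grip 40.0 j7 -1.59
turn [-0.0016 -0.0015 -0.0001] shift [-0.0005  0.0014  0.008 ]
```

Request:
play_rows(
  increments="0 0 0 0 0 0 0.5; 0 0 0 0 0 0 0.5",
)

```text
time: 7.2
ee_pos: [0.5534, 0.0507, 0.0711]
eef_rot: [0.997, -0.072, 0.001, -0.001]
ft_force: [-0.2, -1.3, -6.0]
width: 0.0555
grip_force: 40.0
```

Run:
```python
from h import *
for i in range(3):
    to(.5531,.0492,.0634,-1.716);camera("side")
```

```text
t 7.20 pos [0.5534 0.0507 0.0711] w 0.0555 F [-0.2 -1.3 -6. ] grip 40.0 j7 -1.59
turn [-0.0015 -0.0009  0.0001] shift [-0.0001  0.0015  0.0077]
t 7.25 pos [0.5533 0.0507 0.0709] w 0.0559 F [-0.5  0.3 -6.7] grip 40.0 j7 -1.59
turn [-0.0014 -0.0008  0.0002] shift [-0.      0.0015  0.0075]
t 7.30 pos [0.5533 0.0507 0.0708] w 0.0554 F [-0.8  1.2 -6. ] grip 40.0 j7 -1.59
turn [-0.0014 -0.0006  0.0001] shift [0.0001 0.0015 0.0074]
```

Request:
play_rows(
  increments="-0.001 -0.001 0 0 0.0015 0.002 0.5; -0.001 -0.001 0 0 0.0015 0.004 0.5; -0.001 -0.001 0 0 0.0015 0.0055 0.5; -0.001 -0.001 0 0 0.0015 0.0055 0.5; -0.001 -0.001 0 0 0.0015 0.0055 0.5; -0.001 -0.001 0 0 0.0015 0.0055 0.5",
)

```text
time: 7.95
ee_pos: [0.5529, 0.0491, 0.065]
eef_rot: [0.997, -0.073, -0.0, -0.0]
ft_force: [0.3, 0.1, -5.7]
width: 0.0559
grip_force: 40.0
```

Run:
```python
from h import *
to(.5531,.0492,.0634,-1.716)
```

```text
t 7.95 pos [0.5529 0.0491 0.065 ] w 0.0559 F [ 0.3  0.1 -5.7] grip 40.0 j7 -1.58
turn [0.     0.0007 0.    ] shift [ 0.0002 -0.0002  0.0016]
```

Request:
play_rows(
  increments="0 0 0 0 0 0.0008 0.5; 0 0 0 0 0 0.0015 0.5; 0 0 0 0 0 0.0015 0.5; 0 0 0 0 0 0.0015 0.5",
)

```text
time: 8.35
ee_pos: [0.5528, 0.049, 0.0635]
eef_rot: [0.997, -0.073, -0.0, 0.0]
ft_force: [0.5, -0.5, -4.6]
width: 0.0558
grip_force: 40.0
```

Request:
play_rows(
  increments="0 0 0 0 0 0.0006 0.5; 0 0 0 0 0 0.0012 0.5; 0 0 0 0 0 0.0012 0.5; 0 0 0 0 0 0.0012 0.5",
)

```text
time: 8.75
ee_pos: [0.5529, 0.049, 0.0633]
eef_rot: [0.997, -0.073, -0.001, -0.0]
ft_force: [-6.5, -0.4, 10.2]
width: 0.0559
grip_force: 40.0
```

Request:
play_rows(
  increments="0 0 0 0 0 -0.0008 0.5; 0 0 0 0 0 -0.0008 0.8; 0 0 0 0 0 -0.0008 0.8; 0 0 0 0 0 -0.0008 0.8; 0 0 0 0 0 -0.02 0.9; 0 0 0 0 0 -0.05 0.9; 0 0 0 0 0 -0.1 1; 0 0 0 0 0 -0.14 1",
)

```text
time: 9.55
ee_pos: [0.5532, 0.0486, 0.2046]
eef_rot: [0.997, -0.073, 0.0, 0.0]
ft_force: [0.8, 0.3, 0.3]
width: 0.0843
grip_force: 0.0
```

Run:
```python
from h import *
to(.4944,-.338,.2,-1.405)
s=camera("side")
cv2.imwrite("pics/placed.png",crop(s,250,140,110,90,5))
```

```text
t 9.55 pos [0.5532 0.0486 0.2046] w 0.0843 F [0.8 0.3 0.3] grip 0.0 j7 -1.70
turn [ 1.000e-04 -1.000e-04 -3.117e-01] shift [-0.002   0.3911  0.0046]
```

Moving towards case B, which also clears the view.

Request:
play_rows(
  increments="0 0 -0.05 0 0.04 0 1; 0 0 -0.1 0 0.09 0 1; 0 0 -0.15 -0.001 0.14 0 1; 0 0 -0.2 -0.001 0.19 0 1; 0 0 -0.25 -0.001 0.24 0 1; 0 0 -0.3 -0.002 0.29 0 1; 0 0 -0.312 -0.002 0.34 0 1; 0 0 -0.312 -0.002 0.391 0 1",
)

```text
time: 10.4
ee_pos: [0.4943, -0.3384, 0.2024]
eef_rot: [0.996, 0.084, 0.0, -0.0]
ft_force: [1.1, 0.3, -0.3]
width: 0.0871
grip_force: 0.0
```

Run:
```python
from h import *
to(.4944,-.338,.1,-1.405)
t=camera("top");s=camera("side")
cv2.imwrite("pics/placed2.png",np.hstack([crop(t,270,150,80,90,5),crop(s,270,150,80,90,5)]))
for n,c,a,z in(("t",t,(308,190),.076),("s",s,(314,180),.076)):
    Q,ar=topface(c,a,115);P=plane(c,Q,z);l=np.linalg.norm(np.roll(P,-1,0)-P,axis=1);e=(np.roll(P,-1,0)-P)[np.argmax(l)]
    print(n,Q.round(1).tolist(),"ctr",P.mean(0).round(4),l.round(3),np.arctan(e[1]/e[0]).round(3))
```

```text
t 10.40 pos [ 0.4943 -0.3384  0.2024] w 0.0871 F [ 1.1  0.3 -0.3] grip 0.0 j7 -0.60
turn [-0.0001 -0.0001  0.0022] shift [ 0.0002 -0.0004  0.1024]
t [[319.9, 178.3], [314.0, 213.7], [294.1, 207.4], [299.5, 175.0]] ctr [0.5529 0.0509 0.076 ] [0.094 0.054 0.086 0.054] -0.147
s [[331.5, 188.4], [304.8, 195.6], [298.8, 184.8], [324.4, 177.8]] ctr [0.5538 0.0483 0.076 ] [0.09  0.054 0.088 0.056] -0.155
```

View pics/placed2.png

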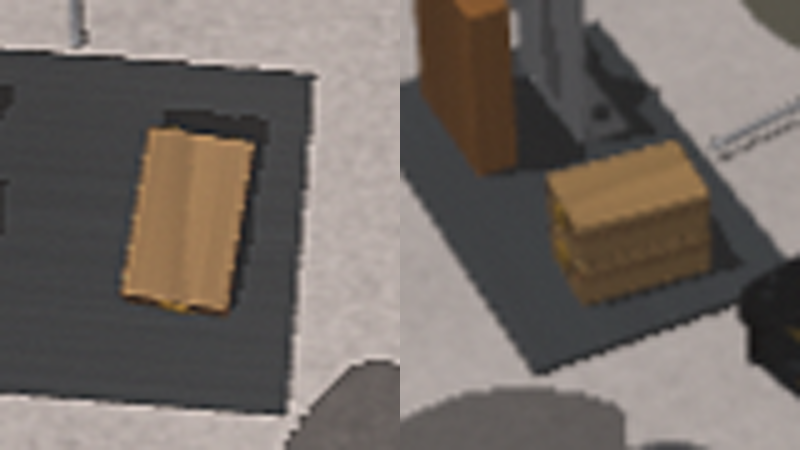

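The second case sits squarely on the base within about 1 mm, with the clasps on the same side (side crop around (630,220)). Next I pick case B.

Request:
play_rows(
  increments="0 0 0.002 0.0002 -0.0004 0.03 1; 0 0 0.002 0.0002 -0.0004 0.07 1; 0 0 0.002 0.0002 -0.0004 0.11 1; 0 0 0.002 0.0002 -0.0004 0.145 1; 0 0 0.002 0.0002 -0.0004 0.165 1; 0 0 0.002 0.0002 -0.0004 0.165 1; 0 0 0.002 0.0002 -0.0004 0.165 1; 0 0 0.002 0.0002 -0.0004 0.165 1",
)

```text
time: 11.3
ee_pos: [0.4954, -0.3368, 0.0389]
eef_rot: [0.997, 0.082, 0.001, 0.001]
ft_force: [-0.3, -0.0, -0.4]
width: 0.0869
grip_force: 0.0
```

```bash
python3 -c "
from h import *
to(.4944,-.338,.0225,-1.405)"
```

```text
t 11.30 pos [ 0.4954 -0.3368  0.0389] w 0.0869 F [-0.3 -0.  -0.4] grip 0.0 j7 -0.50
turn [ 0.0012 -0.001  -0.0011] shift [-0.0012  0.001   0.0164]
```

Request:
play_rows(
  increments="0.001 -0.001 -0.001 -0.001 0.001 0.008 1; 0.001 -0.001 -0.001 -0.001 0.001 0.016 1; 0.001 -0.001 -0.001 -0.001 0.001 0.016 1; 0.001 -0.001 -0.001 -0.001 0.001 0.016 0.5; 0.001 -0.001 -0.001 -0.001 0.001 0.016 0.5; 0.001 -0.001 -0.001 -0.001 0.001 0.016 0.5; 0.001 -0.001 -0.001 -0.001 0.001 0.016 0.5; 0.001 -0.001 -0.001 -0.001 0.001 0.016 0.5",
)

```text
time: 12.1
ee_pos: [0.4938, -0.3378, 0.0215]
eef_rot: [0.997, 0.083, -0.001, -0.0]
ft_force: [0.9, -1.7, 0.1]
width: 0.0554
grip_force: 40.0
```

Request:
play_rows(
  increments="0 0 0 0 0 -0.01 0.5; 0 0 0 0 0 -0.03 0.5; 0 0 0 0 0 -0.06 0.5; 0 0 0 0 0 -0.09 0.5; 0 0 0 0 0 -0.12 0.5; 0 0 0 0 0 -0.15 0.5; 0 0 0 0 0 -0.17 0.5; 0 0 0 0 0 -0.175 0.5",
)

```text
time: 12.9
ee_pos: [0.4943, -0.3377, 0.1984]
eef_rot: [0.997, 0.083, 0.0, -0.0]
ft_force: [-0.2, 0.0, -8.2]
width: 0.0559
grip_force: 40.0
```

```bash
python3 -c "
from h import *
to(.554,.0493,.195,-1.716)"
```

```text
t 12.90 pos [ 0.4943 -0.3377  0.1984] w 0.0559 F [-0.2  0.  -8.2] grip 40.0 j7 -0.60
turn [-5.000e-04 -2.000e-04  3.108e-01] shift [ 0.1226 -0.3719  0.0036]
```

Request:
play_rows(
  increments="0 0 0.03 0.01 -0.03 0 0.5; 0 0 0.07 0.025 -0.075 0 0.5; 0 0 0.11 0.041 -0.124 0 0.5; 0 0 0.15 0.057 -0.173 0 0.5; 0 0 0.19 0.073 -0.222 0 0.5; 0 0 0.23 0.089 -0.271 0 0.5; 0 0 0.27 0.104 -0.316 0 0.5; 0 0 0.3 0.115 -0.35 0 0.5",
)

```text
time: 13.7
ee_pos: [0.5487, 0.0306, 0.1953]
eef_rot: [0.998, -0.067, -0.002, -0.001]
ft_force: [0.3, 0.9, -7.4]
width: 0.0559
grip_force: 40.0
```

```bash
python3 -c "
from h import *
to(.5534,.0494,.15,-1.716)"
```

```text
t 13.70 pos [0.5487 0.0306 0.1953] w 0.0559 F [ 0.3  0.9 -7.4] grip 40.0 j7 -1.63
turn [-0.0011  0.0044  0.012 ] shift [ 0.0023 -0.0192  0.0453]
```

Request:
play_rows(
  increments="0 0 0.011 0.001 -0.012 0.005 0.5; 0 0 0.011 0.001 -0.021 0.015 0.5; 0 0 0.011 0.001 -0.021 0.03 0.5; 0 0 0.011 0.001 -0.021 0.045 0.5; 0 0 0.011 0.001 -0.021 0.045 0.5; 0 0 0.011 0.001 -0.021 0.045 0.5; 0 0 0.011 0.001 -0.021 0.045 0.5; 0 0 0.011 0.001 -0.021 0.045 0.5",
)

```text
time: 14.5
ee_pos: [0.5539, 0.0472, 0.1522]
eef_rot: [0.997, -0.073, -0.001, -0.001]
ft_force: [-0.3, 0.6, -7.4]
width: 0.0557
grip_force: 40.0
```

```bash
python3 -c "
from h import *
to(.5534,.0494,.105,-1.716)"
```

```text
t 14.50 pos [0.5539 0.0472 0.1522] w 0.0557 F [-0.3  0.6 -7.4] grip 40.0 j7 -1.63
turn [-0.0011  0.0011 -0.0005] shift [-0.0007 -0.0021  0.0472]
```

Request:
play_rows(
  increments="-0.001 0.001 0 -0.0006 -0.002 0.015 0.5; -0.001 0.001 0 -0.0006 -0.002 0.032 0.5; -0.001 0.001 0 -0.0006 -0.002 0.043 0.5; -0.001 0.001 0 -0.0006 -0.002 0.047 0.5; -0.001 0.001 0 -0.0006 -0.002 0.047 0.5; -0.001 0.001 0 -0.0006 -0.002 0.047 0.5; -0.001 0.001 0 -0.0006 -0.002 0.047 0.5; -0.001 0.001 0 -0.0006 -0.002 0.047 0.5",
)

```text
time: 15.3
ee_pos: [0.5534, 0.0497, 0.105]
eef_rot: [0.997, -0.073, -0.0, -0.0]
ft_force: [0.1, -0.8, -7.8]
width: 0.0556
grip_force: 40.0
```

```bash
python3 -c "
from h import *
to(.5534,.0494,.0975,-1.716)"
```

```text
t 15.30 pos [0.5534 0.0497 0.105 ] w 0.0556 F [ 0.1 -0.8 -7.8] grip 40.0 j7 -1.59
turn [-0.0001  0.0003 -0.    ] shift [0.0001 0.0002 0.0075]
```

Request:
play_rows(
  increments="0 0 0 0 0.0002 0.002 0.5; 0 0 0 0 0.0002 0.004 0.5; 0 0 0 0 0.0002 0.006 0.5; 0 0 0 0 0.0002 0.0072 0.5; 0 0 0 0 0.0002 0.0072 0.5; 0 0 0 0 0.0002 0.0072 0.5; 0 0 0 0 0.0002 0.0072 0.5",
)

```text
time: 16.0
ee_pos: [0.553, 0.0494, 0.0975]
eef_rot: [0.997, -0.073, -0.001, 0.0]
ft_force: [-3.4, -0.6, -1.0]
width: 0.0556
grip_force: 40.0
```

Request:
play_rows(
  increments="0 0 0 0 0 0.0006 0.5; 0 0 0 0 0 0.0012 0.5; 0 0 0 0 0 0.0012 0.5; 0 0 0 0 0 0.0012 0.5",
)

```text
time: 16.4
ee_pos: [0.553, 0.0494, 0.0974]
eef_rot: [0.997, -0.073, -0.001, -0.0]
ft_force: [-10.8, 0.7, 16.6]
width: 0.0554
grip_force: 40.0
```

Request:
play_rows(
  increments="0 0 0 0 0 -0.0012 0.5; 0 0 0 0 0 -0.0012 0.5; 0 0 0 0 0 -0.0012 0.8; 0 0 0 0 0 -0.0012 0.8; 0 0 0 0 0 -0.0012 0.8; 0 0 0 0 0 -0.02 0.9; 0 0 0 0 0 -0.05 0.9; 0 0 0 0 0 -0.1 1",
)

```text
time: 17.2
ee_pos: [0.5518, 0.0494, 0.1954]
eef_rot: [0.997, -0.073, -0.002, 0.001]
ft_force: [1.2, 0.8, 0.1]
width: 0.0805
grip_force: 0.0
```

```bash
python3 -c "
from h import *
to(.5647,.2175,.215,-1.638)"
```

```text
t 17.20 pos [0.5518 0.0494 0.1954] w 0.0805 F [1.2 0.8 0.1] grip 0.0 j7 -1.67
turn [ 0.0025  0.0045 -0.078 ] shift [-0.0117 -0.1682 -0.02  ]
```

Request:
play_rows(
  increments="0 0 0 0 0 -0.015 1; 0 0 0 0 -0.01 -0.03 1; 0 0 -0.02 -0.002 -0.04 -0.035 1; 0 0 -0.04 -0.005 -0.08 -0.035 1; 0 0 -0.06 -0.009 -0.12 -0.035 1; 0 0 -0.078 -0.0117 -0.155 -0.035 1; 0 0 -0.078 -0.0117 -0.168 -0.035 1; 0 0 -0.078 -0.0117 -0.168 -0.035 1",
)

```text
time: 18.0
ee_pos: [0.5653, 0.2206, 0.23]
eef_rot: [1.0, -0.031, -0.001, 0.001]
ft_force: [0.1, -0.6, -0.4]
width: 0.0866
grip_force: 0.0
```

Run:
```python
from h import *
to(.5647,.2175,.2,-1.638,.14)
t=camera("top");s=camera("side")
cv2.imwrite("pics/col.png",np.hstack([crop(t,255,140,95,100,4),crop(s,255,115,95,100,4)]))
Q,ar=topface(s,(314,173),115);P=plane(s,Q,.11);l=np.linalg.norm(np.roll(P,-1,0)-P,axis=1);e=(np.roll(P,-1,0)-P)[np.argmax(l)]
print(Q.round(1).tolist(),"ctr",P.mean(0).round(4),l.round(3),np.arctan(e[1]/e[0]).round(3))
```

```text
t 18.00 pos [0.5653 0.2206 0.23  ] w 0.0866 F [ 0.1 -0.6 -0.4] grip 0.0 j7 -1.85
turn [0.1411 0.0023 0.0044] shift [-0.0003  0.0031  0.03  ]
[[331.4, 180.1], [304.4, 187.1], [302.1, 181.7], [323.6, 168.6]] ctr [0.5534 0.0437 0.11  ] [0.089 0.027 0.092 0.06 ] 0.225
```

View pics/col.png

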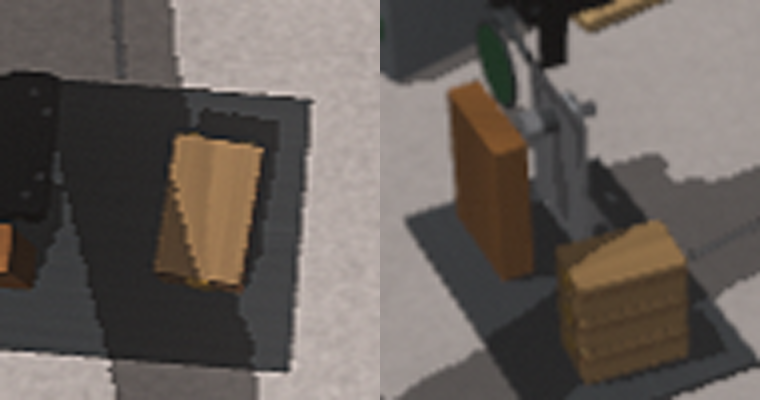

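The side view shows three cases stacked straight at crop (625,310); part of the top face is in arm shadow. Now I tilt to match the bolt's turn and enter the gap.

Request:
play_rows(
  increments="0.07 0 0.002 0 0.003 0.01 1; 0.14 0.002 0.004 0 0.003 0.02 1; 0.14 0.002 0.004 0 0.003 0.03 1; 0.14 0.002 0.004 0 0.003 0.03 1; 0.14 0.002 0.004 0 0.003 0.03 1; 0.14 0.002 0.004 0 0.003 0.03 1; 0.14 0.002 0.004 0 0.003 0.03 1; 0.14 0.002 0.004 0 0.003 0.03 1",
)

```text
time: 18.9
ee_pos: [0.5657, 0.2147, 0.2013]
eef_rot: [0.997, -0.035, 0.003, -0.07]
ft_force: [-0.5, -0.4, 0.5]
width: 0.0871
grip_force: 0.0
```

Run:
```python
from h import *
to(.5647,.2175,.16,-1.638,.14)
to(.5647,.2175,.12,-1.638,.14)
```

```text
t 18.90 pos [0.5657 0.2147 0.2013] w 0.0871 F [-0.5 -0.4  0.5] grip 0.0 j7 -1.74
turn [ 0.0005 -0.0014 -0.0033] shift [-0.0013  0.0031  0.0413]
t 18.90 pos [0.5657 0.2147 0.2013] w 0.0871 F [-0.5 -0.4  0.5] grip 0.0 j7 -1.74
turn [ 0.0005 -0.0014 -0.0033] shift [-0.0013  0.0087  0.0809]
```

Request:
play_rows(
  increments="0 -0.001 -0.003 -0.0013 -0.0025 0.0005 1; 0 -0.001 -0.003 -0.0013 0 0.02 1; 0 -0.001 -0.003 -0.0013 0.0015 0.03 1; 0 -0.001 -0.003 -0.0013 0.0031 0.041 1; 0 -0.001 -0.003 -0.0013 0.0031 0.041 1; 0 -0.001 -0.003 -0.0013 0.0031 0.041 1; 0 -0.001 -0.003 -0.0013 0.0031 0.041 1",
)

```text
time: 19.6
ee_pos: [0.565, 0.217, 0.1607]
eef_rot: [0.997, -0.034, 0.003, -0.07]
ft_force: [0.1, 0.9, 0.4]
width: 0.0868
grip_force: 0.0
```

Run:
```python
from h import *
to(.5647,.2175,.12,-1.638,.14)
```

```text
t 19.60 pos [0.565  0.217  0.1607] w 0.0868 F [0.1 0.9 0.4] grip 0.0 j7 -1.71
turn [-0.     -0.0009 -0.001 ] shift [-0.0003  0.0052  0.0403]
```

Request:
play_rows(
  increments="0 -0.001 -0.001 -0.0003 0.001 0.01 1; 0 -0.001 -0.001 -0.0003 0.003 0.02 1; 0 -0.001 -0.001 -0.0003 0.004 0.03 1; 0 -0.001 -0.001 -0.0003 0.0052 0.039 1; 0 -0.001 -0.001 -0.0003 0.0052 0.04 1; 0 -0.001 -0.001 -0.0003 0.0052 0.04 1; 0 -0.001 -0.001 -0.0003 0.0052 0.04 1; 0 -0.001 -0.001 -0.0003 0.0052 0.04 1",
)

```text
time: 20.4
ee_pos: [0.5646, 0.2176, 0.1202]
eef_rot: [0.997, -0.033, 0.002, -0.07]
ft_force: [-0.1, -0.2, 0.0]
width: 0.087
grip_force: 0.0
```

Run:
```python
from h import *
to(.5647,.2175,.12,-1.638,.14)
```

```text
t 20.40 pos [0.5646 0.2176 0.1202] w 0.0870 F [-0.1 -0.2  0. ] grip 0.0 j7 -1.67
turn [-0.0001  0.0002  0.0001] shift [0.0001 0.0001 0.0002]
```

Request:
play_rows(
  increments="0 0 0 0 0 0 0.2; 0 0 0 0 0 0 0.2; 0 0 0 0 0 0 0.2; 0 0 0 0 0 0 0.2; 0 0 0 0 0 0 0.2; 0 0 0 0 0 0 0.2; 0 0 0 0 0 0 0.2; 0 0 0 0 0 0 0.2",
  grip_force=6,
)

```text
time: 21.2
ee_pos: [0.5643, 0.2175, 0.1197]
eef_rot: [0.997, -0.033, 0.002, -0.07]
ft_force: [0.7, 0.6, 0.4]
width: 0.0312
grip_force: 0.0
```

Run:
```python
from h import *
to(.5647,.2175,.12,-1.638,.14);s=read_state();print(s["torque"])
```

```text
t 21.20 pos [0.5643 0.2175 0.1197] w 0.0312 F [0.7 0.6 0.4] grip 0.0 j7 -1.67
turn [0.0003 0.0008 0.0001] shift [ 0.0004 -0.0001 -0.0002]
[-0.25950612  0.18546995  0.01212463]
```

Request:
play_rows(
  increments="0 0 0 0 0 0 0.2; 0 0 0 0 0 0 0.2; 0 0 0 0 0 0 0.2; 0 0 0 0 0 0 0.2",
)

```text
time: 21.6
ee_pos: [0.5643, 0.2171, 0.1196]
eef_rot: [0.997, -0.034, 0.002, -0.07]
ft_force: [-0.2, -2.5, 0.5]
width: 0.0243
grip_force: 6.0
```

Run:
```python
from h import *
to(.5647,.2175,.12,-1.638,.14);s=read_state();print(s["torque"])
```

```text
t 21.60 pos [0.5643 0.2171 0.1196] w 0.0243 F [-0.2 -2.5  0.5] grip 6.0 j7 -1.67
turn [ 0.0008  0.0009 -0.0003] shift [ 0.0004 -0.0005 -0.0003]
[-0.79391652  0.2564089   0.10309534]
```

Request:
play_rows(
  increments="0 0 0 0 0.0005 0 0.2; 0 0 0 0 0.0005 0 0.2; 0 0 0 0 0.0005 0 0.2; 0 0 0 0 0.0005 0 0.2; 0 0 0 0 0.0005 0 0.2; 0 0 0 0 0.0005 0 0.2; 0 0 0 0 0.0005 0 0.2; 0 0 0 0 0.0005 0 0.2",
  grip_force=45,
)

```text
time: 22.4
ee_pos: [0.5643, 0.217, 0.1196]
eef_rot: [0.997, -0.033, 0.002, -0.07]
ft_force: [-0.2, -1.5, -0.0]
width: 0.0233
grip_force: 44.8
```

Run:
```python
from h import *
to(.5647,.2175,.12,-1.638,.14);s=read_state();print(s["torque"])
s=camera("side");t=camera("top")
cv2.imwrite("pics/fin.png",np.hstack([crop(t,205,120,130,130,3),crop(s,240,110,130,130,3)]))
```

```text
t 22.40 pos [0.5643 0.217  0.1196] w 0.0233 F [-0.2 -1.5 -0. ] grip 44.8 j7 -1.67
turn [ 0.0003  0.0008 -0.    ] shift [ 0.0004 -0.0005 -0.0003]
[-0.62632832  0.23866216  0.0319342 ]
```

View pics/fin.png

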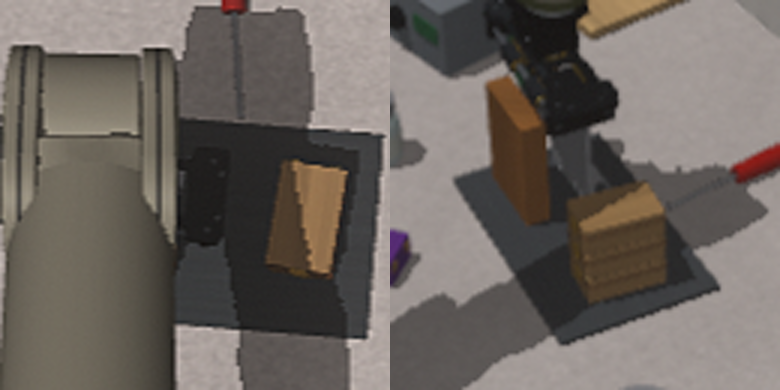

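The gripper holds the bolt head with flush width (about 24 mm, 45 N). The column stands straight and the other things are untouched, so I'm handing in.

```bash
python3 -c "
from bench import *
print(close_job())"
```

```text
the job is handed in; nothing more can be done
None
```

I handed the job in at about 22 s: the three cases stand in one straight column and the gripper still holds the bolt head at about 45 N with the pads on its flats; the hand-in gave no verdict.

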